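# Set the pail in its place on the free turntable

### The job

The serving turntable still lacks its pail. Lift the round steel pail up and forward off its two hooks on the rack and set it gently down on the turntable's one empty engraved ring, upright, inside the ring, with its handle in line with the engraved line that runs through the ring. The turntable spins freely, so do not let it turn, and leave the tumblers, the square caddy on the rack and everything else as they are.

Things in the scene. Friction and masses are not known exactly. Their poses are not given: they have to be found in the camera images.
- pail_center (a point): Middle of the round open steel pail, on its axis, half-way up its height, 37.5 mm above its underside, 117.5 mm below the handle's top bar. Body 75 mm high, 80 mm across the flat underside, 104 mm over the rim; about 0.26 kg. A fixed upright wire handle spans it along its y axis; z up. It starts hanging on either one of the rack's two hook pairs, underside 91 mm above the worktop.
- pail_handle (a point): Centre of the pail's wooden hand grip, in the middle of its handle's straight top bar, 155 mm above the pail's underside. The grip is 56 mm long along the pail's y axis, 14 mm wide along x, 16 mm high. The 10 mm steel bar sticks out of its ends (96 mm in all); the two hooks (7 mm) hold the bar from below, 37 mm either side of this point. Grip it from above, fingers closing along the pail's x axis.
- pail: The same pail, body and handle one rigid piece; origin at the middle of its underside, z up, handle along y.
- rack: Fixed steel rack: level tube along y, 252 mm up at x = +45 mm. J-hooks of 7 mm wire reach from it to -x (its front, robot side), in pairs at y = -80 and +80 mm, tips 267 mm up at x = -79 mm. Hung bars lie at x = -52 mm, 246 mm up. The hooks reach over the vessel: raise it 30 to 60 mm (its rim meets the hooks at about 70), draw it 90 mm or more to the front, then up. Origin on the worktop.
- caddy: Square open steel caddy (98 x 92 mm, 75 mm high) with wooden stirrers in it and the same handle as the pail, hanging from the other pair of hooks. Origin at the middle of its underside. To be left hanging.
- empty_place (a point): Centre of the one empty engraved ring (104 mm inside) on the turntable's top face, 90 mm from the turntable's axis, 30 mm above the worktop. Its x axis points outward from that axis along the engraved radial line (3 mm wide) that runs through the ring; z up. It turns with the platter.
- turntable: Steel turntable: fixed base, 300 mm round platter, flat top 30 mm above the worktop. The platter turns very easily (0.01 N m starts it): a light sideways push spins it. Three like rings are engraved 120 degrees apart, 90 mm from its axis, two taken by tumblers. Origin on the axis at the worktop; its x axis points to where the empty ring is at the start.
- platter (a joint): Turn of the platter from where it stood at the start, rad, counter-clockwise from above; 0 at the start.
- tumbler1: Double-walled glass tumbler, 95 mm high, 80 mm wide, standing on the ring 120 degrees counter-clockwise from the empty one. Origin at the middle of its underside.
- tumbler2: The other, like tumbler, on the ring 120 degrees clockwise from the empty one.
- sugar_jar: Glass sugar jar with a steel twist cap, 72 mm wide, 108 mm high, on the worktop. Origin under its middle.
- saucer0: Lowest of three stacked white porcelain saucers, 144 mm wide, the stack 43 mm high. Origin under its middle.
- saucer1: Middle saucer of the stack.
- saucer2: Top saucer of the stack.
- tamper: Steel coffee tamper with a wooden grip, 58 mm wide, 88 mm high, standing on the red tamping mat. Origin under its middle.
- pitcher: Steel milk pitcher, 88 mm wide and 100 mm high, beyond the turntable. Origin under its middle.

How it is judged (in metres and radians):
On the way:
1. the pail has been lifted up clear of its hooks, and is not touching the rack (z of pail_handle in the frame of rack above 0.275 m and contact force between pail and rack below 0.05 N), for 0.2 s.
At the end, for the whole second after the job is handed in: Pail released, still, upright (3 deg), flat on the platter, within 12 mm of the ring's centre, handle within 11 deg of the line (either way round). Platter within 0.12 rad of its start; tumblers upright within 25 mm, caddy on its hooks and all else within 20 mm of their starts (horizontal distance between pail and empty_place below 0.012 m and z of pail in the frame of empty_place between -0.003 and 0.003 m and angle between pail's own z axis and vertical below 0.05 rad and angle between the y axis of pail and the x axis of empty_place, either way round below 0.2 rad and linear speed of pail below 0.02 m/s and contact force between pail and the fingers below 0.05 N and not (value of joint platter above 0.12 rad or value of joint platter below -0.12 rad) and velocity of joint platter between -0.05 and 0.05 rad/s and contact force between caddy and rack above 1 N and distance of each of caddy, sugar_jar, saucer0, saucer1, saucer2, tamper, pitcher from where it was at the start of the episode below 0.02 m and angle between each of tumbler1, tumbler2's own z axis and vertical below 0.1 rad and distance of each of tumbler1, tumbler2 from where it was at the start of the episode below 0.025 m); the robot touches nothing.
It fails at once if the platter turned more than 0.12 rad (7 degrees) from where it stood (value of joint platter above 0.12 rad or value of joint platter below -0.12 rad).
It fails at once if the pail was let fall (out of the fingers and faster than 0.45 m/s, a fall of about 10 mm) or banged down on the turntable (over 80 N) ((contact force between pail and the fingers below 0.02 N and linear speed of pail above 0.45 m/s) or contact force between pail and turntable above 80 N).
It fails at once if a tumbler was tipped by more than 0.3 rad or shifted by more than 25 mm (angle between any of tumbler1, tumbler2's own z axis and vertical above 0.3 rad or distance of any of tumbler1, tumbler2 from where it was at the start of the episode above 0.025 m).
It fails at once if the square caddy was moved by more than 50 mm or knocked off its hooks (distance of caddy from where it was at the start of the episode above 0.05 m).
It fails at once if the sugar jar, a saucer, the tamper or the pitcher was moved by more than 20 mm (distance of any of sugar_jar, saucer0, saucer1, saucer2, tamper, pitcher from where it was at the start of the episode above 0.02 m).
It also fails if it takes over 53 s, if anything falls off the work surface, if the arm or the gripper's body presses on something with over 40 N, if the wrist force passes 120 N, or if a joint passes its speed limit or range.

### The arm

A 6-joint arm with a two-finger parallel gripper is mounted at the origin on the work surface. World frame = base frame: x ahead of the robot, y to its left, z up, the work surface at z = 0. Lengths are in mm, angles in degrees, forces in N, time in s.
With the tool pointing down it reaches from about 275 to 775 mm from the base axis. Payload 14.6 kg.
Tool frame: the origin (TCP) lies on the mounting face of the last link; the fingertips stand 173 mm ahead of it and the grasp point (between the pads) lies 155 mm ahead of it; x points along the fingers, z is the direction in which the jaws open and shut, and the axes are right-handed (so a half turn about x gives the same grasp; the last joint's range is limited). The gripper opens to 85 mm and grips with 20 to 120 N. Pads are 22 mm wide; open, the fingers measure 114 mm over their backs; the gripper's body (76 mm by 85 mm) begins 54 mm behind the grasp point. The pads swing forward as they close: fully open they stand 13 mm farther back than shut.
Start: joints at [64.784, 15.075, -2.767, 72.158, 0, 81.102], TCP at [147.512, 503.854, 404.678] pointing down, gripper open.
Joint ranges: [-151.79, 151.79], [-50.71, 97.33], [-67.44, 78.34], [-121.81, 120.89], [-77.56, 73.72], [-180, 180]. Speed limits (degrees/s): [108.29, 108.29, 147.25, 159.86, 180, 180].

### API

Orientations are given as a 3x3 rotation matrix whose columns are the frame's x, y, z axes.
In Python, from plant import * gives the robot as it stands.
- The arm moves only by the tool send_rows, never from a script. Its argument "commands" is a list of rows, each a list of 5 numbers: the shift along the tool's x, y, z in units of 25 mm (1.0 is 25 mm), then the turn about the tool's x in units of 10 degrees (1.0 is 10 degrees), then the closure in counts, from 0 (fully open) to 255 (shut). In form: [[x, y, z, yaw, claw], ...]. A call has 1 to 8 rows; each row shifts and turns the commanded pose from where the row before left it, along the tool's axes as they then stand; what a row does not reach is not made up. A row lasts 1/8 s, in which the tool goes at most 62.5 mm and 10.7 degrees, less where a joint would pass 70% of its speed; a pose out of reach is approached as far as the arm can. A call is refused whole if a number of a shift passes 1 or a number of a turn 1, either way. A call with a gripper value outside its range is refused whole. The fingers move at their own pace and stop on an object; "newtons" is the grip in N (left out, the last holds). Time passes only in rows, so rows that do not move let the fingers close. It gives the time, the measured TCP pose, the force and the opening at its end, in the units of the state.
- sense(): the state, without advancing time (a new reading comes with each control period).
- camera(name): name is "scene" or "top"; returns the picture (400x640x3 uint8, red, green, blue); there is no depth.
- camera_params(name): a dict with "fovy" (degrees; the focal length in pixels is half the picture's height over the tangent of half this angle, whatever the lens; pixels are square), "cx", "cy" (the principal point, pixels), "pose" (4x4, takes a point from camera to world coordinates). Camera axes: x right, y down, z forward; pixel columns grow to the right and rows downward; lengths in mm; the calibration is good to about 2 mm. A picture is of the moment at which its call begins. camera_params takes no time and is no camera call.
- sign_off(): hands the job in, once; it reports no verdict.
The state is a dict: "time_s": time; "joints": joint angles; "joint_velocities": joint speeds; "effort": joint torques, N m; "position": TCP position; "orientation": TCP orientation; "force": force on the tool from outside, world axes, zero at the start; "torque": the same for the moment, N m; "finger_gap": finger opening in mm.
Only numpy, scipy, OpenCV 4.12 (cv2) and the standard library are available. Lean on these libraries where they do the work, as an engineer would, in place of code of your own. Each camera call takes 0.05 s, during which the arm holds its last target.

## Working session

There is one attempt and no reset: what is moved stays moved. The work goes in short steps, Python scripts to look and compute and a tool call to move; the robot and the scene stay as the last step left them, time stands still between calls to the robot, and variables do not carry over. Pictures are saved under pics/ and viewed, and the job is handed in when it is done.

Besides the shell and the picture viewer there is one more tool, called after "Emit:" as name(argument=value, ...), one argument or row to a line, values as JSON. send_rows: Moves the arm, as the interface text tells. Its arguments: {"type":"object","properties":{"commands":{"type":"array","items":{"type":"array","items":{"type":"number"}}},"newtons":{"type":"number"}},"required":["commands"]}

```bash
mkdir -p pics; ls; python3 - <<'E'
from plant import *
import cv2
s=sense();print({k:s[k] for k in('time_s','position','orientation','finger_gap','force')})
for n in('scene','top'):
    p=camera_params(n);print(n,p)
    cv2.imwrite(f'pics/{n}0.png',camera(n)[:,:,::-1])
E
```

```text
pics
{'time_s': 0.0, 'position': array([147.46573071, 503.76467646, 404.20854828]), 'orientation': array([[-4.70175655e-04, -9.59721705e-01,  2.80952002e-01],
       [-9.87906482e-04,  2.80952342e-01,  9.59721212e-01],
       [-9.99999401e-01,  1.73683245e-04, -1.08021224e-03]]), 'finger_gap': 85.71282618790826, 'force': array([-0.51431376, -0.16942486, -0.26650072])}
scene {'fovy': 49.62248250378316, 'cx': 317.72097911692225, 'cy': 193.9132662341772, 'pose': array([[-8.47758255e-01,  4.22094926e-01, -3.21156995e-01,
         9.73109785e+02],
       [ 5.30366793e-01,  6.79359691e-01, -5.07130629e-01,
         6.99947003e+02],
       [ 4.12385175e-03, -6.00255182e-01, -7.99797918e-01,
         1.19014304e+03],
       [ 0.00000000e+00,  0.00000000e+00,  0.00000000e+00,
         1.00000000e+00]])}
top {'fovy': 51.66059214920876, 'cx': 317.4747342631104, 'cy': 197.86794404826801, 'pose': array([[ 3.11790764e-03, -9.86814612e-01,  1.61824594e-01,
         3.69035879e+02],
       [-9.99982245e-01, -3.89855048e-03, -4.50669626e-03,
         4.38907166e+01],
       [ 5.07815507e-03, -1.61807669e-01, -9.86809247e-01,
         1.41996076e+03],
       [ 0.00000000e+00,  0.00000000e+00,  0.00000000e+00,
         1.00000000e+00]])}
```

View pics/scene0.png

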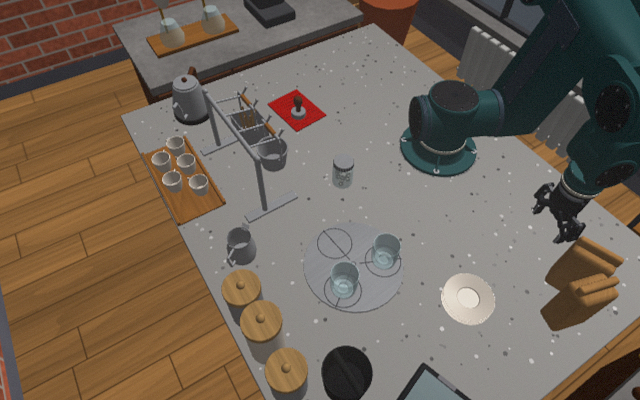

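View pics/top0.png

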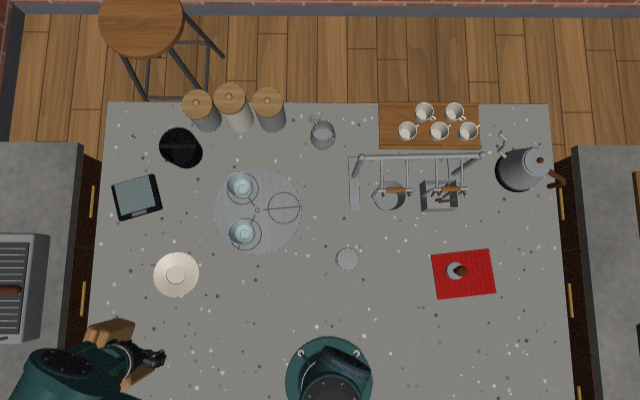

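The scene and top views show the pail on the hook pair nearer the turntable (top ≈ (388,193)) and the caddy at ≈ (440,193). The empty ring is at ≈ (284,208), with the platter centre at ≈ (258,210). I'll enlarge both areas next.

```bash
python3 - <<'E'
import cv2
t=cv2.imread('pics/top0.png');s=cv2.imread('pics/scene0.png')
def c(im,x,y,w,h,f,n): cv2.imwrite('pics/'+n,cv2.resize(im[y:y+h,x:x+w],None,fx=f,fy=f,interpolation=cv2.INTER_CUBIC))
c(t,340,140,150,80,5,'tr.png');c(t,205,160,105,100,6,'tt.png')
c(s,195,80,110,110,5,'sr.png');c(s,295,215,120,100,6,'st.png')
E
```

```text
(no output)
```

View pics/tr.png

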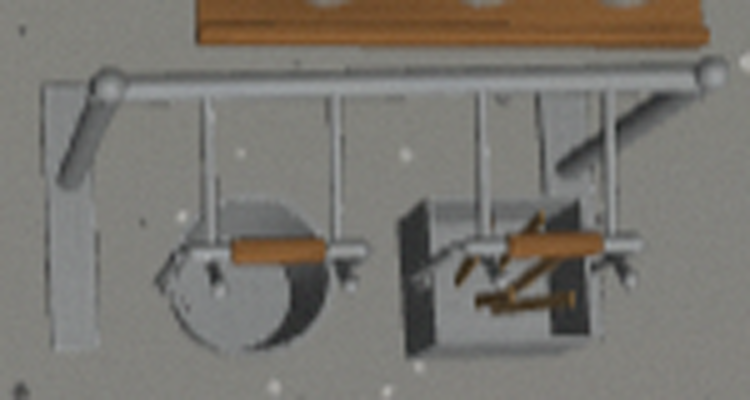

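View pics/tt.png

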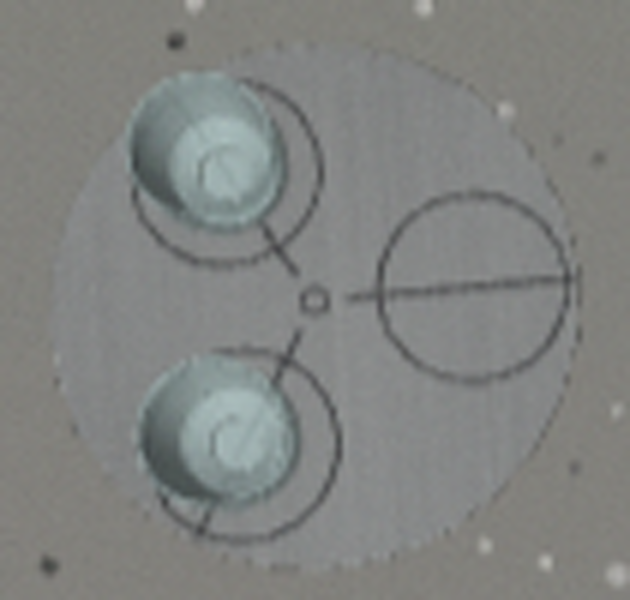

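View pics/sr.png

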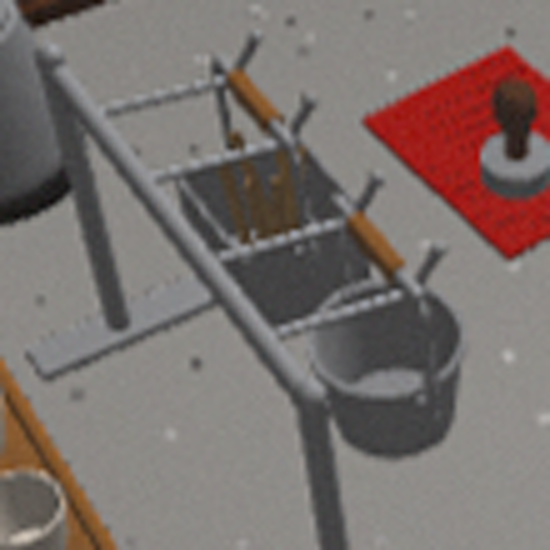

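View pics/st.png

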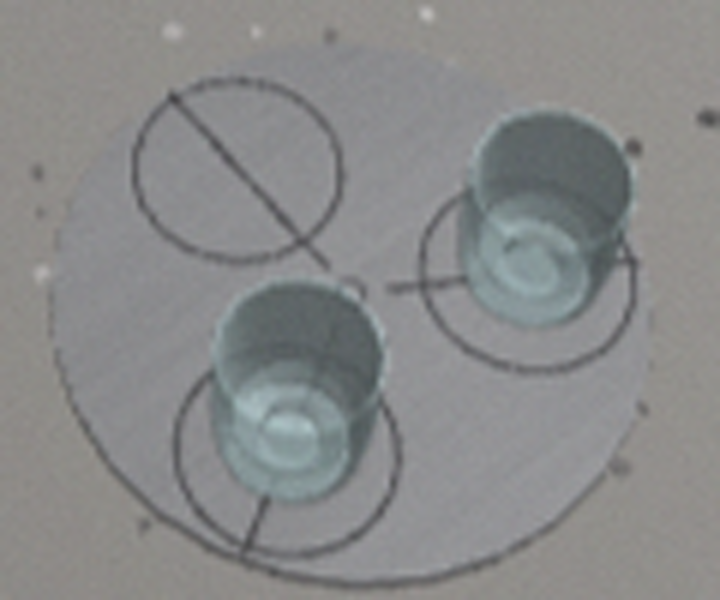

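```bash
cat > h.py <<'E'
import numpy as np, json
from plant import camera_params
P={n:camera_params(n) for n in('scene','top')}
def ray(n,u,v):
    p=P[n];f=200/np.tan(np.radians(p['fovy']/2));T=p['pose']
    d=T[:3,:3]@np.array([(u-p['cx'])/f,(v-p['cy'])/f,1]);return T[:3,3],d
def atz(n,u,v,z):
    o,d=ray(n,u,v);return (o+d*(z-o[2])/d[2])
def crop(x0,y0,f,X,Y): return x0+(X+.5)/f-.5,y0+(Y+.5)/f-.5
def tri(a,b):
    o1,d1=ray('top',*a);o2,d2=ray('scene',*b)
    k=np.linalg.lstsq(np.c_[d1,-d2],o2-o1,rcond=None)[0]
    p,q=o1+k[0]*d1,o2+k[1]*d2;return (p+q)/2,np.linalg.norm(p-q)
def proj(n,w):
    p=P[n];f=200/np.tan(np.radians(p['fovy']/2));T=p['pose']
    c=T[:3,:3].T@(np.array(w)-T[:3,3]);return f*c[0]/c[2]+p['cx'],f*c[1]/c[2]+p['cy']
E
python3 - <<'E'
from h import *
np.set_printoptions(precision=1,suppress=True)
tt=lambda X,Y:atz('top',*crop(205,160,6,X,Y),30)
st=lambda X,Y:atz('scene',*crop(295,215,6,X,Y),30)
print('top ring',tt(474,287),'hub',tt(315,300),'line',tt(348,297),tt(566,280), 'ring L R',tt(379,287),tt(569,287),tt(474,191),tt(474,382))
print('platter L R T B',tt(53,305),tt(580,305),tt(315,40),tt(315,568))
print('scene ring',st(237,170),'hub',st(352,287),'line',st(173,95),st(328,266))
tr=lambda X,Y,z:atz('top',*crop(340,140,5,X,Y),z)
sr=lambda X,Y,z:atz('scene',*crop(195,80,5,X,Y),z)
print('grip top',tr(278,250,250),'ends',tr(231,251,250),tr(326,250,250),'bar',tr(191,253,246),tr(369,248,246))
print('caddy grip',tr(556,244,250),tr(509,245,250),tr(603,243,250))
print('grip scene',sr(375,242,250),'ends',sr(354,216,250),sr(398,268,250),'bar end',sr(430,292,246))
print('tri',tri(crop(340,140,5,278,250),crop(195,80,5,375,242)))
print('tube', tr(110,86,258),tr(710,73,258), 'scene',sr(52,58,258),sr(318,390,258))
print('tips',tr(219,290,267),tr(348,285,267),tr(492,280,267),tr(630,280,267))
print('tips s',sr(437,253,267),sr(377,183,267))
E
```

```text
top ring [563.7 152.5  30. ] hub [555.9 242.2  30. ] line [557.7 223.6  30. ] [567.9 100.5  30. ] ring L R [563.5 206.2  30. ] [563.9  98.8  30. ] [618.8 153.4  30. ] [509.7 151.6  30. ]
platter L R T B [552.5 389.9  30. ] [553.6  92.4  30. ] [706.7 246.2  30. ] [405.8 238.2  30. ]
scene ring [564.7 151.6  30. ] hub [553.  238.2  30. ] line [568.3  95.8  30. ] [556.5 222.2  30. ]
grip top [ 585.9 -185.4  250. ] ends [ 585.2 -158.2  250. ] [ 586.  -213.1  250. ] bar [ 584.7 -135.8  246. ] [ 588.1 -238.9  246. ]
caddy grip [ 590.1 -346.   250. ] [ 589.4 -318.8  250. ] [ 590.8 -373.2  250. ]
grip scene [ 586.9 -188.2  250. ] ends [ 587.2 -215.2  250. ] [ 585.6 -161.2  250. ] bar end [ 577.2 -136.9  246. ]
tri (array([ 586.7, -185.9,  251.4]), np.float64(2.4717093634391287))
tube [680.7 -89.  258. ] [ 690.1 -438.   258. ] scene [ 689.3 -442.1  258. ] [674.9 -91.9 258. ]
tips [ 559.6 -148.   267. ] [ 562.8 -221.2  267. ] [ 566. -303.  267.] [ 566.3 -381.4  267. ]
tips s [ 566.7 -144.4  267. ] [ 568.5 -216.9  267. ]
```

Both cameras agree. The handle is at about (586,-186,246) with a yaw of about 1.5°. The ring is at about (564,152,30), and its line has a yaw of about 4.9°. I'll raise the tool first and turn it to the handle.

Emit:
send_rows(
  commands=[
    [-0.4,0,0,0.9,0],
    [-0.4,0,0,0.9,0],
    [-0.4,0,0,0.9,0],
    [-0.4,0,0,0.9,0],
    [-0.4,0,0,0.9,0],
    [-0.4,0,0,0.9,0],
    [-0.4,0,0,0.9,0],
    [-0.4,0,0,0.92,0],
  ],
)

```text
time_s: 1.1
position: [147.5, 503.8, 484.7]
orientation: [[-0.0, -0.021, 1.0], [-0.001, 1.0, 0.021], [-1.0, -0.001, -0.0]]
force: [0.0, -0.1, -1.0]
finger_gap: 85.5
```

Emit:
send_rows(
  commands=[
    [0,-1,0.6,0,0],
    [0,-1,0.6,0,0],
    [0,-1,0.6,0,0],
    [0,-1,0.6,0,0],
    [0,-1,0.6,0,0],
    [0,-1,0.6,0,0],
    [0,-1,0.6,0,0],
    [0,-1,0.6,0,0],
  ],
)

```text
time_s: 2.1
position: [273.0, 306.2, 484.5]
orientation: [[-0.0, -0.026, 1.0], [-0.0, 1.0, 0.026], [-1.0, -0.0, -0.0]]
force: [1.3, 0.1, -0.1]
finger_gap: 85.4
```

Emit:
send_rows(
  commands=[
    [0,-1,0.6,0,0],
    [0,-1,0.6,0,0],
    [0,-1,0.6,0,0],
    [0,-1,0.6,0,0],
    [0,-1,0.6,0,0],
    [0,-1,0.6,0,0],
    [0,-1,0.6,0,0],
    [0,-1,0.6,0,0],
  ],
)

```text
time_s: 3.1
position: [398.1, 109.3, 484.5]
orientation: [[-0.0, -0.026, 1.0], [-0.0, 1.0, 0.026], [-1.0, -0.0, -0.0]]
force: [-0.2, 0.9, 0.2]
finger_gap: 85.5
```

Emit:
send_rows(
  commands=[
    [0,-1,0.6,0,0],
    [0,-1,0.6,0,0],
    [0,-1,0.6,0,0],
    [0,-1,0.6,0,0],
    [0,-1,0.6,0,0],
    [0,-1,0.6,0,0],
    [0,-1,0.6,0,0],
    [0,-1,0.6,0,0],
  ],
)

```text
time_s: 4.1
position: [523.4, -87.5, 484.4]
orientation: [[-0.0, -0.026, 1.0], [0.0, 1.0, 0.026], [-1.0, 0.0, -0.0]]
force: [0.2, 2.0, -0.0]
finger_gap: 85.7
```

Emit:
send_rows(
  commands=[
    [0,-0.8,0.48,0,0],
    [0,-0.8,0.48,0,0],
    [0,-0.8,0.48,0,0],
    [0,-0.8,0.48,0,0],
    [0,-0.8,0.48,0,0],
    [0,0,0,0,0],
  ],
)

```text
time_s: 4.85
position: [586.0, -186.1, 483.6]
orientation: [[-0.001, -0.025, 1.0], [0.001, 1.0, 0.025], [-1.0, 0.001, -0.001]]
force: [0.8, 0.9, -0.2]
finger_gap: 85.4
```

```bash
python3 - <<'E'
from plant import *
from h import *
import cv2
s=sense();print(s['position'],s['joints'],s['force'])
for n,x,y in(('top',340,120),('scene',195,60)):
    im=camera(n)[:,:,::-1][y:y+120,x:x+150]
    cv2.imwrite(f'pics/{n}1.png',cv2.resize(im,None,fx=5,fy=5,interpolation=cv2.INTER_CUBIC))
E
```

```text
[ 586.04217788 -186.145591    483.60805973] [-2.52091749e+01  2.43213462e+01  2.35186777e+01  8.92786178e+01
 -3.75126795e-03  6.33750785e+01] [ 0.82092312  0.9386036  -0.23695398]
```

View pics/scene1.png

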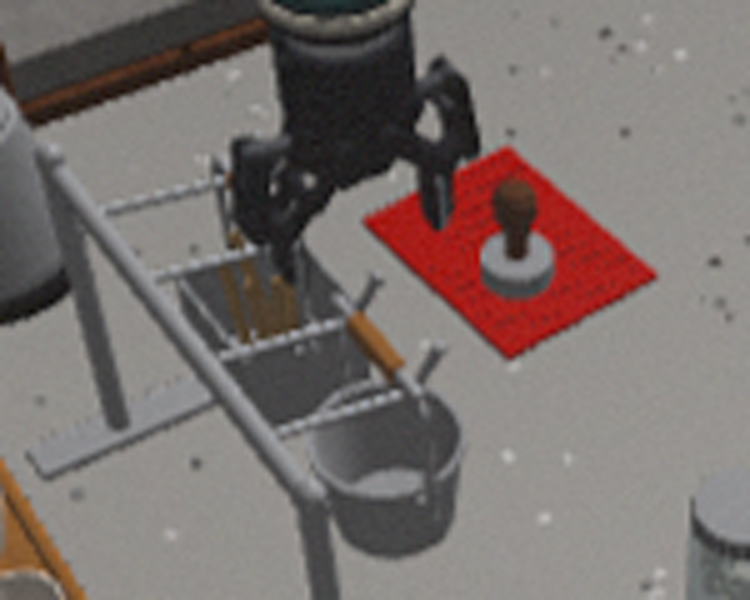

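The open fingers (crop ≈ (290,270) and (440,220)) straddle the line above the wooden grip (crop ≈ (375,342)), as the numbers predicted. Next I'll go down and close.

Emit:
send_rows(
  commands=[
    [0.6,0,0,0,0],
    [0.6,0,0,0,0],
    [0.6,0,0,0,0],
    [0.6,0,0,0,0],
    [0.5,0,0,0,0],
    [0.38,0,0,0,0],
    [0,0,0,0,0],
    [0,0,0,0,0],
  ],
)

```text
time_s: 5.95
position: [585.5, -185.0, 403.1]
orientation: [[0.001, -0.026, 1.0], [-0.0, 1.0, 0.026], [-1.0, -0.0, 0.001]]
force: [0.3, -0.3, 0.8]
finger_gap: 85.6
```

```bash
python3 - <<'E'
from plant import *
from h import *
import cv2
s=sense();print(s['position'],s['force'])
ims=[]
for n,x,y in(('top',345,150),('scene',225,70)):
    im=camera(n)[:,:,::-1][y:y+90,x:x+80]
    ims.append(cv2.resize(im,None,fx=5,fy=5,interpolation=cv2.INTER_CUBIC))
cv2.imwrite(f'pics/g1.png',np.hstack(ims))
E
```

```text
[ 585.516496   -185.03150532  403.13214035] [ 0.27068739 -0.29285489  0.80003923]
```

View pics/g1.png

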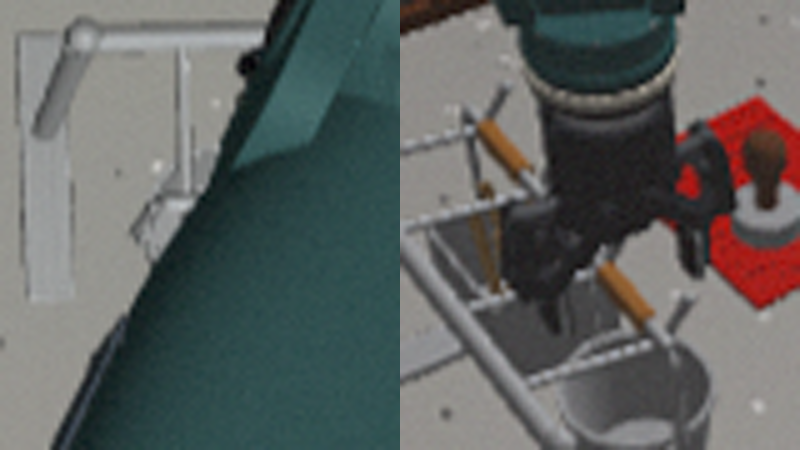

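```bash
python3 - <<'E'
from h import *
g=lambda w:(np.array(proj('scene',w))-[225,70])*5+[402,2]
for nm,w in dict(fin_px=(585.5+48,-184,242),fin_nx=(585.5-48,-186,242),pc=(586,-186,246),e1=(585,-158,246),e2=(587,-214,246),body=(586,-186,302)).items(): print(nm,g(w))
E
```

```text
fin_px [561.74448906 334.28068166]
fin_nx [697.86504397 273.84276126]
pc [628.58753253 298.3468984 ]
e1 [651.91071965 325.53422656]
e2 [605.74652477 271.72163616]
body [620.70858735 230.44147121]
```

The fingertips appear at (556,330) and (700,270). That's where I projected them, and their midpoint lies on the grip's centre. Closing now.

Emit:
send_rows(
  commands=[
    [0.08,0,0,0,120],
    [0,0,0,0,255],
    [0,0,0,0,255],
    [0,0,0,0,255],
    [0,0,0,0,255],
    [0,0,0,0,255],
    [0,0,0,0,255],
    [0,0,0,0,255],
  ],
  newtons=50,
)

```text
time_s: 7.05
position: [585.9, -185.1, 401.0]
orientation: [[0.002, -0.026, 1.0], [-0.0, 1.0, 0.026], [-1.0, -0.0, 0.002]]
force: [5.2, -0.7, 0.7]
finger_gap: 13.0
```

Emit:
send_rows(
  commands=[
    [-0.15,0,0,0,255],
    [-0.25,0,0,0,255],
    [-0.3,0,0,0,255],
    [-0.35,0,0,0,255],
    [-0.35,0,0,0,255],
    [-0.3,0,0,0,255],
    [-0.15,0,0,0,255],
    [0,0,0,0,255],
  ],
)

```text
time_s: 8.05
position: [585.5, -185.1, 447.1]
orientation: [[0.0, -0.026, 1.0], [-0.0, 1.0, 0.026], [-1.0, -0.0, 0.0]]
force: [0.6, -0.1, -3.0]
finger_gap: 13.3
```

```bash
python3 - <<'E'
from plant import *
from h import *
import cv2
s=sense();print(s['position'],s['force'],s['torque'],s['finger_gap'])
im=camera('scene')[:,:,::-1][50:180,195:345]
cv2.imwrite(f'pics/l1.png',cv2.resize(im,None,fx=4,fy=4,interpolation=cv2.INTER_CUBIC))
E
```

```text
[ 585.5262613  -185.06283687  447.05757031] [ 0.63369349 -0.1379591  -2.95670772] [0.00033686 0.0301289  0.0040127 ] 13.282317924614619
```

View pics/l1.png

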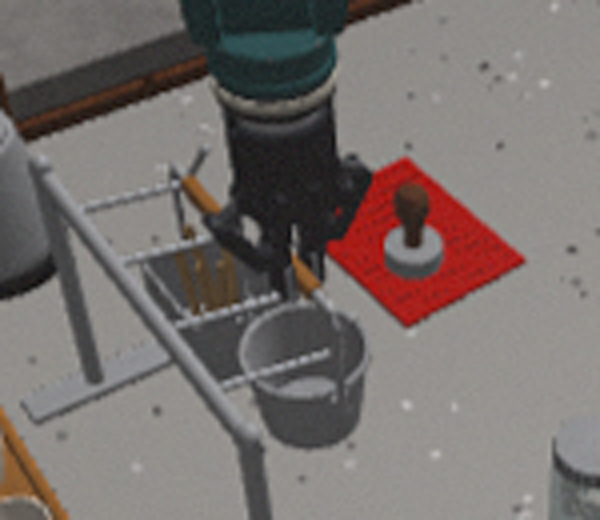

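The pail hangs freely: the load is about 3 N and the bar is 46 mm higher, above the hook tips. Now I'll draw it to the front.

Emit:
send_rows(
  commands=[
    [0,0,-0.2,0,255],
    [0,0,-0.4,0,255],
    [0,0,-0.6,0,255],
    [0,0,-0.8,0,255],
    [0,0,-0.8,0,255],
    [0,0,-0.8,0,255],
    [0,0,-0.6,0,255],
    [0,0,-0.4,0,255],
  ],
)

```text
time_s: 9.1
position: [469.6, -188.0, 447.1]
orientation: [[0.0, -0.026, 1.0], [-0.0, 1.0, 0.026], [-1.0, -0.0, 0.0]]
force: [0.1, -0.5, -2.8]
finger_gap: 13.3
```

Emit:
send_rows(
  commands=[
    [0,0,-0.3,0,255],
    [-0.2,0,-0.1,0,255],
    [-0.4,0,0,0,255],
    [-0.5,0,0,0,255],
    [-0.5,0,0,0,255],
    [-0.4,0,0,0,255],
    [-0.2,0,0,0,255],
    [0,0,0,0,255],
  ],
)

```text
time_s: 10.1
position: [460.6, -188.3, 502.1]
orientation: [[0.0, -0.026, 1.0], [-0.0, 1.0, 0.026], [-1.0, -0.0, 0.0]]
force: [0.4, 0.7, -4.3]
finger_gap: 12.9
```

```bash
python3 - <<'E'
from plant import *
from h import *
import cv2
s=sense();print(s['position'],s['force'],s['torque'],s['finger_gap'])
cv2.imwrite(f'pics/m1.png',camera('scene')[:,:,::-1])
E
```

```text
[ 460.58752044 -188.31016862  502.09238138] [ 0.44236605  0.73056749 -4.25953423] [-0.03311699  0.01406634 -0.00358464] 12.930795325285162
```

View pics/m1.png

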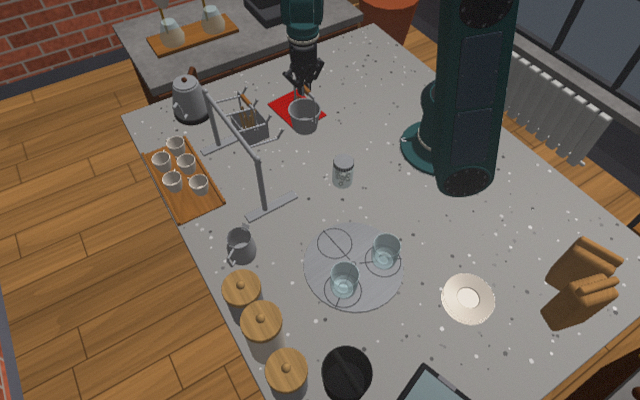

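The pail is clear in front of the rack (scene ≈ (303,115)), its underside about 190 mm up. The rack and caddy have not changed. I'll carry it over to the ring.

Emit:
send_rows(
  commands=[
    [0,0.3,0.1,0,255],
    [0,0.6,0.2,0,255],
    [0,0.9,0.3,0,255],
    [0,0.99,0.33,0,255],
    [0,0.99,0.33,0,255],
    [0,0.99,0.33,0,255],
    [0,0.99,0.33,0,255],
    [0,0.99,0.33,0,255],
  ],
)

```text
time_s: 11.15
position: [512.5, -16.2, 501.9]
orientation: [[-0.0, -0.026, 1.0], [0.0, 1.0, 0.026], [-1.0, 0.0, -0.0]]
force: [-0.1, -0.0, -2.6]
finger_gap: 13.3
```

Emit:
send_rows(
  commands=[
    [0,0.99,0.33,0,255],
    [0,0.99,0.33,0,255],
    [0,0.99,0.33,0,255],
    [0,0.99,0.33,0,255],
    [0,0.99,0.33,0,255],
    [0,0.9,0.3,0,255],
    [0,0.6,0.2,0,255],
    [0,0.3,0.1,0,255],
  ],
)

```text
time_s: 12.15
position: [564.3, 153.1, 501.7]
orientation: [[-0.0, -0.027, 1.0], [-0.0, 1.0, 0.027], [-1.0, -0.0, -0.0]]
force: [-0.3, -0.8, -3.1]
finger_gap: 13.2
```

Emit:
send_rows(
  commands=[
    [0.3,0,0,-0.17,255],
    [0.4,0,0,-0.17,255],
    [0.4,0,0,0,255],
    [0.4,0,0,0,255],
    [0.3,0,0,0,255],
    [0.2,0,0,0,255],
    [0,0,0,0,255],
    [0,0,0,0,255],
  ],
)

```text
time_s: 13.15
position: [564.3, 152.0, 452.2]
orientation: [[0.0, -0.085, 0.996], [0.0, 0.996, 0.085], [-1.0, 0.0, 0.0]]
force: [-0.3, 0.4, -2.8]
finger_gap: 13.1
```

```bash
python3 - <<'E'
from plant import *
from h import *
import cv2
s=sense();print(s['time_s'],s['position'],s['force'],s['torque'],s['finger_gap'])
a=camera('scene')[:,:,::-1];cv2.imwrite('pics/n1.png',a);b=camera('top')[:,:,::-1];cv2.imwrite('pics/n1t.png',b)
f=lambda im,x,y:cv2.resize(im[y:y+150,x:x+120],None,fx=4,fy=4,interpolation=cv2.INTER_CUBIC)
cv2.imwrite('pics/n1c.png',cv2.resize(a[170:320,285:425],None,fx=4,fy=4,interpolation=cv2.INTER_CUBIC))
E
```

```text
13.15 [564.27866372 152.04554342 452.22154824] [-0.25169528  0.37035851 -2.77908389] [-0.00400243 -0.00088531  0.0202576 ] 13.11417598370662
```

View pics/n1c.png

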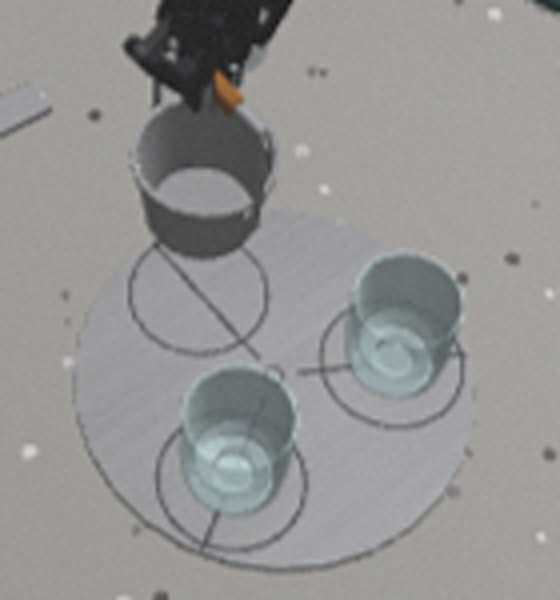

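View pics/n1t.png

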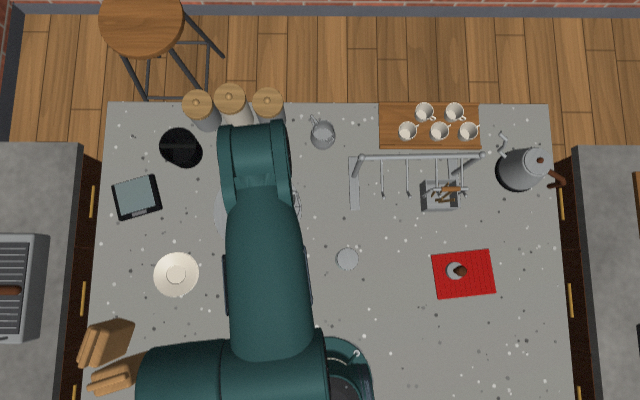

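```bash
cat >> h.py <<'E'
import cv2
def overlay(im,circs,x0,y0,w,h,f,out):
    c=cv2.resize(np.ascontiguousarray(im[y0:y0+h,x0:x0+w]),None,fx=f,fy=f,interpolation=cv2.INTER_CUBIC)
    for cx,cy,cz,r,col in circs:
        pts=[proj('scene',(cx+r*np.cos(t),cy+r*np.sin(t),cz)) for t in np.linspace(0,2*np.pi,90)]
        pts=((np.array(pts)-[x0,y0]+.5)*f-.5).round().astype(int)
        cv2.polylines(c,[pts],True,col,1)
    cv2.imwrite(out,c)
E
python3 - <<'E'
from h import *
a=cv2.imread('pics/n1.png')
overlay(a,[(564.2,152,217,52,(0,0,255)),(564.2,152,142,40,(0,255,0)),(564.2,152,30,52.5,(255,0,0))],305,180,75,85,8,'pics/ov.png')
E
```

```text
(no output)
```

View pics/ov.png

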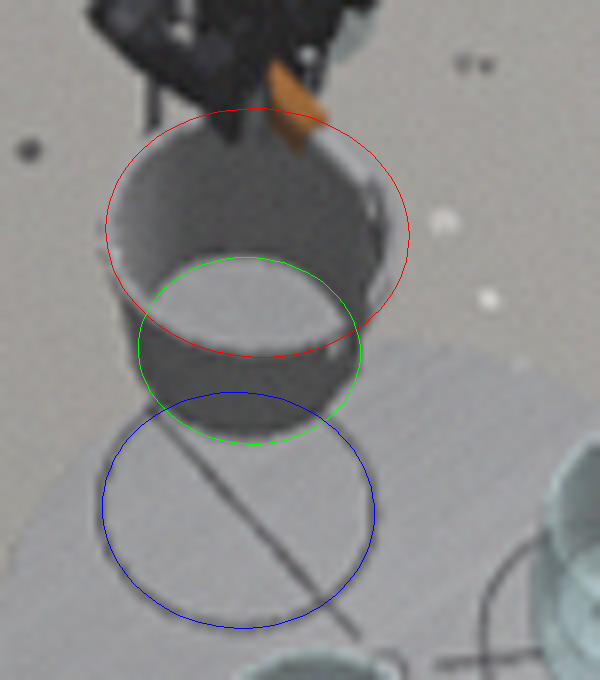

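The pail sits about 1 px left and up of where I projected it, so its axis is about 3 mm to -y of the TCP. I'll correct by about +2.5 mm y and -1 mm x while going down to about 10 mm above the platter.

Emit:
send_rows(
  commands=[
    [0.4,0.03,-0.01,0,255],
    [0.6,0.03,-0.01,0,255],
    [0.7,0.03,-0.01,0,255],
    [0.7,0.01,0,0,255],
    [0.6,0,0,0,255],
    [0.5,0,0,0,255],
    [0.4,0,0,0,255],
    [0.16,0,0,0,255],
  ],
)

```text
time_s: 14.25
position: [563.2, 154.4, 349.9]
orientation: [[-0.0, -0.085, 0.996], [-0.0, 0.996, 0.085], [-1.0, -0.0, -0.0]]
force: [0.3, 0.0, -3.1]
finger_gap: 13.2
```

Emit:
send_rows(
  commands=[
    [0,0,0,0,255],
    [0,0,0,0,255],
  ],
)

```text
time_s: 14.5
position: [563.4, 154.5, 350.9]
orientation: [[0.001, -0.085, 0.996], [0.0, 0.996, 0.085], [-1.0, 0.0, 0.001]]
force: [-0.0, -0.1, -3.5]
finger_gap: 13.4
```

```bash
python3 - <<'E'
from plant import *
from h import *
s=sense();p=s['position'];print(s['time_s'],p,s['force'],s['torque'],s['finger_gap'])
a=camera('scene')[:,:,::-1].copy();cv2.imwrite('pics/n2.png',a)
zb=p[2]-310
overlay(a,[(*p[:2],zb+75,52,(0,0,255)),(*p[:2],zb,40,(0,255,0)),(564.2,152,30,52.5,(255,0,0))],305,200,75,75,8,'pics/ov2.png')
E
```

```text
14.5 [563.40353121 154.46078795 350.86725466] [-0.04754374 -0.07874954 -3.46351588] [-0.01529974 -0.01915146  0.00203335] 13.446640079241366
```

View pics/ov2.png

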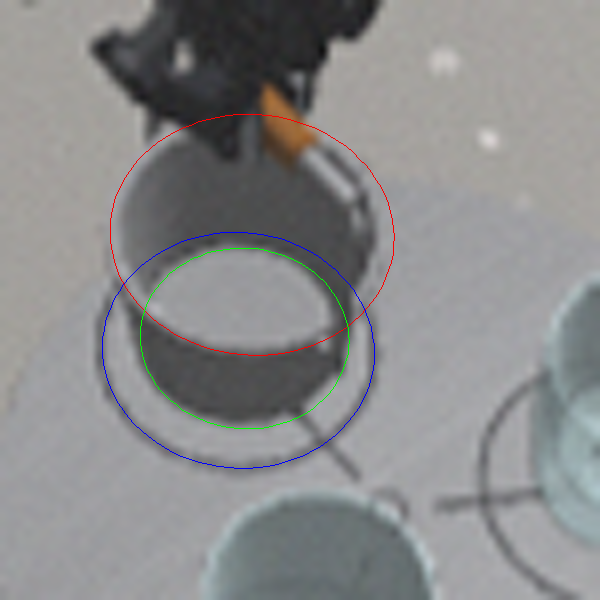

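The pail is centred in the ring to within a few mm, and the bar is parallel to the engraved line. Now I'll set it down slowly.

Emit:
send_rows(
  commands=[
    [0.1,0,0,0,255],
    [0.1,0,0,0,255],
    [0.08,0,0,0,255],
    [0.04,0,0,0,255],
    [0,0,0,0,255],
    [0,0,0,0,255],
  ],
)

```text
time_s: 15.3
position: [563.3, 154.4, 342.5]
orientation: [[0.0, -0.085, 0.996], [0.0, 0.996, 0.085], [-1.0, 0.0, 0.0]]
force: [-0.3, -0.2, -3.8]
finger_gap: 12.9
```

Emit:
send_rows(
  commands=[
    [0.03,0,0,0,255],
    [0.03,0,0,0,255],
    [0,0,0,0,255],
    [0,0,0,0,255],
  ],
)

```text
time_s: 15.8
position: [563.3, 154.5, 340.9]
orientation: [[-0.0, -0.085, 0.996], [-0.0, 0.996, 0.085], [-1.0, -0.0, -0.0]]
force: [0.9, -0.1, -2.2]
finger_gap: 12.8
```

Emit:
send_rows(
  commands=[
    [0.03,0,0,0,255],
    [0,0,0,0,255],
    [0,0,0,0,255],
  ],
)

```text
time_s: 16.18
position: [563.3, 154.4, 340.2]
orientation: [[-0.0, -0.085, 0.996], [-0.0, 0.996, 0.085], [-1.0, 0.0, -0.0]]
force: [0.3, 0.2, -3.0]
finger_gap: 13.1
```

Emit:
send_rows(
  commands=[
    [0.03,0,0,0,255],
    [0,0,0,0,255],
    [0,0,0,0,255],
  ],
)

```text
time_s: 16.55
position: [563.5, 154.5, 339.9]
orientation: [[0.001, -0.085, 0.996], [0.0, 0.996, 0.085], [-1.0, 0.0, 0.001]]
force: [-0.1, 1.1, 6.5]
finger_gap: 13.2
```

Contact: the force went from -3 to +6.5 N. I'll ease off slightly, then open the fingers gradually.

Emit:
send_rows(
  commands=[
    [-0.02,0,0,0,255],
    [0,0,0,0,255],
    [0,0,0,0,220],
    [0,0,0,0,210],
    [0,0,0,0,200],
    [0,0,0,0,190],
    [0,0,0,0,180],
    [0,0,0,0,170],
  ],
  newtons=20,
)

```text
time_s: 17.55
position: [563.3, 154.4, 339.9]
orientation: [[-0.0, -0.085, 0.996], [-0.0, 0.996, 0.085], [-1.0, -0.0, -0.0]]
force: [0.5, -0.3, -0.5]
finger_gap: 28.5
```

```bash
python3 - <<'E'
from plant import *
from h import *
s=sense();p=s['position'];print(s['time_s'],p,s['force'],s['torque'],s['finger_gap'])
a=camera('scene')[:,:,::-1].copy();cv2.imwrite('pics/n3.png',a)
overlay(a,[(564.2,152,105,52,(0,0,255)),(564.2,152,30,40,(0,255,0)),(564.2,152,30,52.5,(255,0,0))],305,200,85,75,8,'pics/ov3.png')
E
```

```text
17.55 [563.2821226  154.43527135 339.92173459] [ 0.48878691 -0.26785586 -0.51916202] [-0.04299842 -0.02403049 -0.01861684] 28.49568348447655
```

View pics/ov3.png

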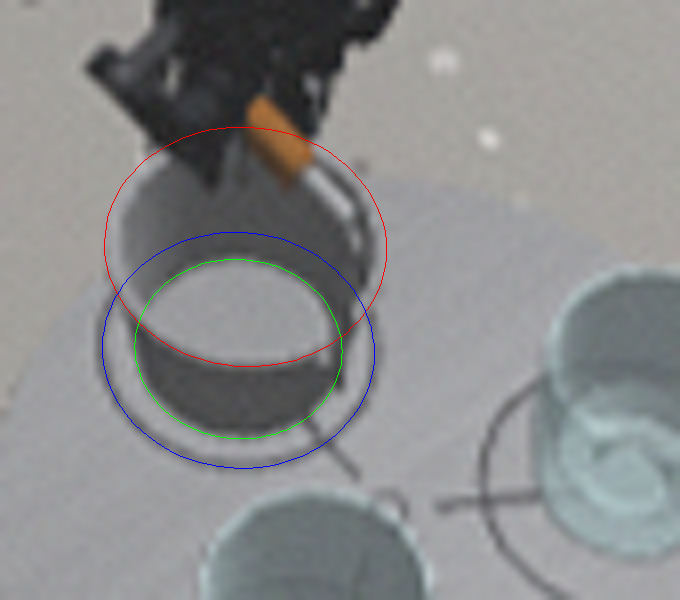

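Released. The pail's base follows the projected circle to within about 2 mm, and the platter has not turned. I'll open fully and go straight up.

Emit:
send_rows(
  commands=[
    [0,0,0,0,140],
    [0,0,0,0,100],
    [0,0,0,0,50],
    [0,0,0,0,30],
    [-0.1,0,0,0,30],
    [-0.3,0,0,0,30],
    [-0.5,0,0,0,30],
    [-0.8,0,0,0,30],
  ],
)

```text
time_s: 18.6
position: [563.2, 154.4, 383.4]
orientation: [[-0.0, -0.085, 0.996], [-0.0, 0.996, 0.085], [-1.0, 0.0, -0.0]]
force: [-0.1, -0.2, 0.3]
finger_gap: 75.6
```

Emit:
send_rows(
  commands=[
    [-0.9,0,0,0,30],
    [-0.9,0,0,0,30],
    [-0.9,0,0,0,30],
    [-0.9,0,0,0,30],
    [-0.9,0,0,0,30],
    [-0.9,0,0,0,30],
    [-0.6,0,0,0,30],
    [-0.3,0,0,0,30],
  ],
)

```text
time_s: 19.6
position: [563.1, 154.4, 541.3]
orientation: [[0.002, -0.085, 0.996], [0.0, 0.996, 0.085], [-1.0, 0.0, 0.002]]
force: [-0.8, 0.4, -0.6]
finger_gap: 75.6
```

Emit:
send_rows(
  commands=[
    [0,1,-1,0,30],
    [0,1,-1,0,30],
    [0,1,-1,0,30],
    [0,1,-1,0,30],
    [0,1,-1,0,30],
    [0,1,-1,0,30],
    [0,1,-1,0,30],
    [0,1,-1,0,30],
  ],
)

```text
time_s: 20.6
position: [345.9, 337.2, 540.1]
orientation: [[-0.0, -0.085, 0.996], [-0.0, 0.996, 0.085], [-1.0, -0.0, -0.0]]
force: [0.1, 0.5, 0.3]
finger_gap: 75.2
```

```bash
python3 - <<'E'
from plant import *
from h import *
s=sense();p=s['position'];print(s['time_s'],p,s['force'],s['finger_gap'])
a=camera('scene')[:,:,::-1].copy();b=camera('top')[:,:,::-1].copy()
cv2.imwrite('pics/f.png',a);cv2.imwrite('pics/ft.png',b)
overlay(a,[(564.2,152,30,40,(0,255,0)),(564.2,152,30,52.5,(255,0,0))],295,195,120,120,5,'pics/ov4.png')
cv2.imwrite('pics/ft4.png',cv2.resize(b[160:260,205:310],None,fx=6,fy=6,interpolation=cv2.INTER_CUBIC))
E
```

```text
20.6 [345.89586839 337.19690475 540.07497114] [0.14108644 0.54122085 0.30563424] 75.24302709676941
```

View pics/ov4.png

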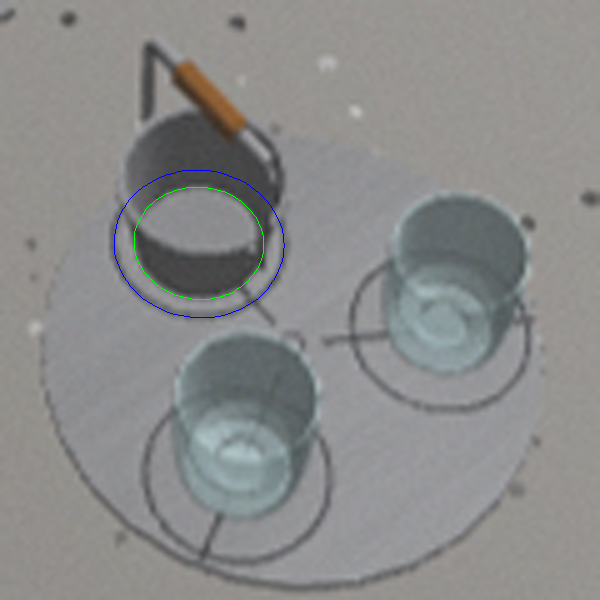

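View pics/ft4.png

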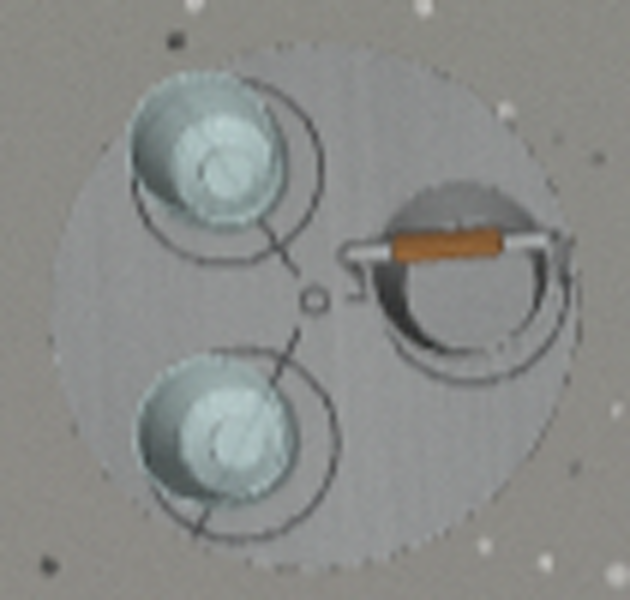

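View pics/ft.png

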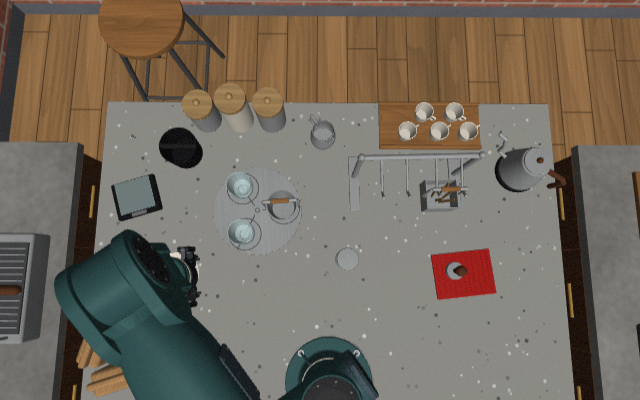

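```bash
python3 - <<'E'
from plant import *
from h import *
t=lambda X,Y,z:atz('top',*crop(205,160,6,X,Y),z)
print(t(447,245,189),t(345,254,185),t(549,239,185)); print('hub',t(315,300,30))
sign_off()
E
```

```text
[562.65487755 153.98386126 189.        ] [558.49413279 205.60910683 185.        ] [566.54899796 102.97379998 185.        ]
hub [555.90788273 242.19690578  30.        ]
the job is handed in; nothing more can be done
```

The pail is on the empty engraved ring and released, and I handed the job in at about 20.7 s of the 53 s allowed. Handing in gives no verdict, so the results below come from my own checks.

I gripped the pail by its wooden grip and lifted it 46 mm. I then drew it about 125 mm to the front, raised it another 55 mm and carried it to the ring. I set it down in steps of 1 mm or less, and the highest force I read was 6.5 N. The fingers opened gradually and the arm went straight up.

**Last checks**
- **Position:** from the top view the handle's middle is at about (562.7, 154.0) mm and the ring centre at about (564, 152). That is about 2–2.5 mm off, against 12 mm allowed. The scene view agrees to within about 2 mm.
- **Handle direction:** the bar is turned 4.5° and the engraved line 4.9°, against 11° allowed.
- **Turntable and the rest:** the turntable's hub, lines and rings are at the same pixels as at the start. The tumblers, caddy, jar, mat and rack look unchanged.
- **Uprightness:** judged only by eye in the pictures, where the pail stands flat.
- **Disagreement:** while I carried it, the scene view put the pail's axis about 3 mm to the -y side of the gripper. I corrected for 2.5 mm of that. The final top view puts the handle within about 1 mm of the gripper instead. The final position is well within tolerance whichever view is right.

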